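Unbar the loaded casting stand

TASK

One of the two barred stands on the bench holds a casting under its bar. Lift that stand's bar straight up and level out of its two open-topped brackets until both ends are clear, then lower it, still level and grip plate up, onto the floor of the shallow steel tray and let go of it there. Leave the casting where it stands and the bar of the empty stand in its brackets.

Things in the scene. Friction and masses are not known exactly. Their poses are not given: they have to be found in the camera images.
- bar: Steel bar of the stand holding the casting, lying level across it in two U brackets: 180 mm long, 20 wide, 20 high, 0.3-0.6 kg, with an end flange (8 thick, 32 wide, 26 high, underside flush) outside each bracket. Grip plate on its middle: 60 along the bar, 16 thick, top 59 mm above the underside. Origin: middle of the underside, at first 110 mm above the bench; x along, y across, z up.
- spare_bar: The identical bar in the identical but empty stand; leave it. Both stands are fixed: base plate 186 x 132 x 10 mm, two posts (50 wide, 12 thick) 70 mm either side of the middle along x, each topped by an open U: slot 26 mm wide, seat 110 mm, cheek tops 132 mm above the bench. Flanges leave about 6 mm play along the bar. Origin and axes as for the other bar.
- tray: Shallow open steel tray, fixed to the bench: 228 x 128 x 18 mm outside, walls and floor 4 mm thick (inside 220 x 120 mm, walls 14 mm above the floor). Origin: centre of its underside on the bench; x along its length, y across, z up.
- casting: Pale grey die-cast aluminium housing, a round open cup 113 mm across and 90 mm high with a flange at the bottom, standing between the posts of its stand directly under the bar, its top 100 mm above the bench. Origin: centre of its underside, 10 mm above the bench. To be left alone.

How it is judged:
By the outcome, as a careful person would: the job done as asked, in the order asked, and still so for the second after the job is handed in, with the robot touching nothing.
It also fails if it takes over 38 s, if anything falls off the work surface, if the arm or the gripper's body presses on something with over 40 N, if the wrist force passes 120 N, or if a joint passes its speed limit or range.

ROBOT

A 6-joint arm with a two-finger parallel gripper is mounted at the origin on a cart in front of the work surface, level with it; the furniture and walls round the work are solid. World frame = base frame: x ahead of the robot, y to its left, z up, the work surface at z = 0. Lengths are in mm, angles in rad, forces in N, time in s.
With the tool pointing down it reaches from about 225 to 725 mm from the base axis. Payload 3.1 kg.
Tool frame: the origin (TCP) lies between the finger pads; the fingertips stand 8 mm ahead of it and the grasp point (between the pads) lies 11 mm behind it; z points along the fingers, y is the line along which they close (so a half turn about z gives the same grasp; the last joint's range is limited). The gripper opens to 85 mm and grips with 20 to 120 N. Pads are 22 mm wide; open, the fingers measure 114 mm over their backs; the gripper's body (76 mm by 85 mm) begins 54 mm behind the grasp point. The pads swing forward as they close: fully open they stand 13 mm farther back than shut.
Start: joints at [-1.438, 0.048, 0.099, 1.622, 0, 1.443], TCP at [135.358, -507.243, 239.312] pointing down, gripper open.
Joint ranges: [-2.91, 2.91], [-0.99, 1.94], [-1.21, 1.42], [-2.12, 2.29], [-1.49, 1.47], [-3.14, 3.14]. Speed limits (rad/s): [2.79, 2.79, 3.14, 3.14, 3.14, 3.14].

INTERFACE

Orientations are given as a unit quaternion [w, x, y, z].
In Python, from plant import readout, cams, arm gives the robot as it stands.
- The arm moves only by the shell command python3 -m crank 'ROWS' [FORCE]. ROWS is text: rows parted by semicolons, each of 7 numbers parted by spaces: the shift along the tool's x, y, z in mm, then the turn, a rotation vector about the tool's x, y, z in rad, then the closure, from -1 (fully open) to 1 (shut). In form: dx dy dz ax ay az hand; .... A call has 1 to 5 rows; each row is the pose to reach, as a shift and turn from the pose commanded when the call began, along the tool's axes at that moment; what a row does not reach only later rows make up. A row lasts 1/12 s, in which the tool goes at most 41.7 mm and 7.16 degrees, less where a joint would pass 70% of its speed; a pose out of reach is approached as far as the arm can. A call with a gripper value outside its range is refused whole. The fingers move at their own pace and stop on an object; FORCE is the grip in N (left out, the last holds). Time passes only in rows, so rows that repeat a pose let the fingers close. It gives the time, the measured TCP pose, the force, the opening and the grip force at its end, in the units of the state.
- readout.observe(): the state, without advancing time (a new reading comes with each control period).
- cams.get_image(name): name is "scene" or "top"; returns the picture (480x640x3 uint8, red, green, blue); there is no depth.
- cams.camera_params(name): a dict with "K" (3x3 intrinsics, pixels), "xyz" and "attitude" of the camera in the world. Camera axes: x right, y up, looking along -z (the intrinsics and any distortion apply to the point x, -y, -z); pixel columns grow to the right and rows downward; lengths in mm; the calibration is good to about 2 mm. A picture is of the moment at which its call begins. camera_params takes no time and is no camera call.
- arm.sign_off(): hands the job in; it is judged then, once.
Trained networks look in the newest picture that a camera, given by its name, has taken for a name from the list of things; names that differ only in an ending like _2 or _b are one class to them, and where a whole thing is asked for, a point or a joint stands for the part that bears it (a point fixed in the world has none). Each returns a list of dicts, best first, with "confidence" (0 to 1); they miss things now and then, are a little off and sometimes report something else, mostly with a low value. They report only what shows in the picture. A call takes as long as a camera call.
- cams.masks_of(camera, query): "pixels" (480x640 bool, what is visible of it).
- cams.pinpoint(camera, query): "centre" ([x, y, z] in mm, in the coordinates of the camera as it stood for that picture, good to about 4 mm: a listed point, or the origin of a listed thing).
The state is a dict: "clock": time; "joint_positions": joint angles; "dq": joint speeds; "tau": joint torques, N m; "eef_pos": TCP position; "eef_rot": TCP orientation; "wrist_force": force on the tool from outside, world axes, zero at the start; "ft_torque": the same for the moment, N m; "width": finger opening in mm; "grip_force": force on a finger pad.
Only numpy, scipy, OpenCV 4.12 (cv2) and the standard library are available. Lean on these libraries where they do the work, as an engineer would, in place of code of your own. Each camera call takes 0.05 s, during which the arm holds its last target. There are 200 camera calls.

## Working session

There is one attempt and no reset: what is moved stays moved. The work goes in short steps, Python scripts to look and compute and a shell command to move; the robot and the scene stay as the last step left them, time stands still between calls to the robot, and variables do not carry over. Pictures are saved under pics/ and viewed, at most 10 in all, crops included, and the job is handed in when it is done.

```bash
ls; mkdir -p pics
cat > h.py <<'E'
import numpy as np,cv2
from scipy.spatial.transform import Rotation as R
from plant import readout,cams,arm
def rot(q): return R.from_quat([q[1],q[2],q[3],q[0]])
def P(c):
    p=cams.camera_params(c); return np.array(p["K"]),np.array(p["xyz"]),rot(p["attitude"]) if len(np.shape(p["attitude"]))==1 else R.from_matrix(p["attitude"]),p
def toworld(c,v):
    K,t,r,_=P(c); return t+r.apply(v)
def ray(c,u,v,z):
    K,t,r,p=P(c); d=p.get("distortion",p.get("dist"))
    n=cv2.undistortPoints(np.array([[[u,v]]],float),K,np.array(d) if d is not None else None)[0,0]
    w=r.apply([n[0],-n[1],-1]); return t+w*(z-t[2])/w[2]
def snap(c,f):
    im=cams.get_image(c); cv2.imwrite(f"pics/{f}.png",im[:,:,::-1]); return im
E
python3 - <<'E'
from h import *
for c in("scene","top"):
    print(P(c)[3]); snap(c,c+"0")
    for q in("bar","spare_bar","tray","casting"):
        for d in cams.pinpoint(c,q): print(c,q,round(d["confidence"],2),toworld(c,d["centre"]).round(1))
print(readout.observe())
E
```

```text
pics
{'K': array([[544.12653462,   0.        , 327.01227516],
       [  0.        , 544.12653462, 226.85669904],
       [  0.        ,   0.        ,   1.        ]]), 'xyz': array([147.82542583, 693.72999723, 502.22694845]), 'attitude': array([-0.17913716, -0.12867326,  0.51907681,  0.82577984])}
scene bar 0.68 [ 547.7 -318.8  110.9]
scene bar 0.39 [494.7 137.2 110.5]
scene spare_bar 0.62 [496.3 135.4 111.1]
scene tray 0.78 [513.6 -70.1   4.5]
scene tray 0.45 [ 544.1 -315.6    9.1]
scene casting 0.61 [ 545.7 -314.7    7.7]
{'K': array([[450.95245087,   0.        , 314.24409349],
       [  0.        , 450.95245087, 243.9948262 ],
       [  0.        ,   0.        ,   1.        ]]), 'xyz': array([430.80031589, -84.52175124, 940.01528367]), 'attitude': array([ 0.71572514,  0.05152097, -0.03900249, -0.69538617])}
top bar 0.6 [ 549.7 -324.8  111.9]
top spare_bar 0.6 [498.3 131.8 108.2]
top tray 0.93 [516.8 -68.1  -1.2]
top casting 0.66 [ 550.  -323.8   10.4]
{'clock': 0.5, 'joint_positions': array([-1.43778060e+00,  4.80382628e-02,  9.91393157e-02,  1.62201419e+00,
        1.86689448e-05,  1.44299927e+00]), 'dq': array([-5.84609646e-04,  1.42874003e-04,  1.84596154e-04, -3.65870677e-04,
        1.71773716e-03, -1.46315093e-05]), 'tau': array([-5.99195191e-04, -3.38208711e+01,  3.19780540e+01,  2.50060417e-03,
       -1.56784358e-04,  1.74921773e-06]), 'eef_pos': array([ 135.36991918, -507.21188587,  239.26116777]), 'eef_rot': array([-5.84276538e-05,  9.91509127e-01,  1.30037097e-01,  9.18204641e-06]), 'wrist_force': array([ 0.52696488, -0.68353929, -0.32874831]), 'ft_torque': array([ 0.01782636,  0.00887248, -0.02808691]), 'grip_force': 0.0, 'width': 85.65134799730963}
```

View pics/top0.png

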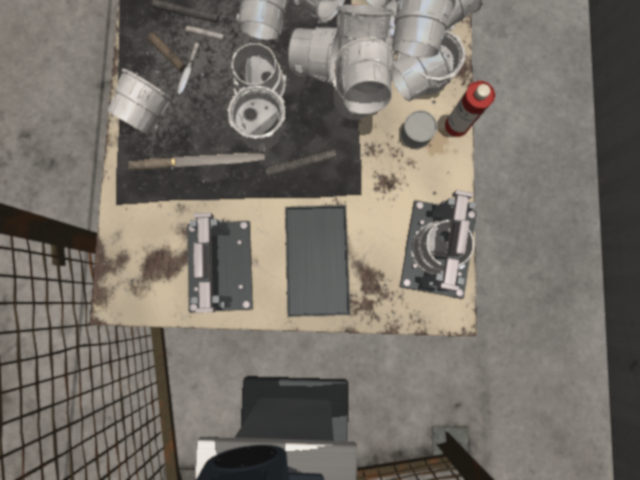

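View pics/scene0.png

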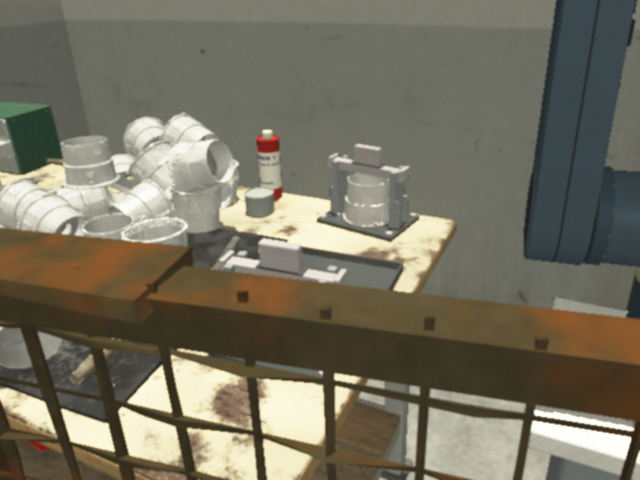

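Run:
```python
from h import *
cams.get_image("top")
for q in("bar","tray"):
    for d in cams.masks_of("top",q)[:2]:
        m=d["pixels"].astype(np.uint8)
        r=cv2.minAreaRect(cv2.findNonZero(m)); b=cv2.boxPoints(r)
        z=dict(bar=130,tray=18)[q]
        w=np.array([ray("top",*p,z)[:2] for p in b]); print(q,d["confidence"],m.sum(),b.round(1).tolist(),w.round(1).tolist(),w.mean(0).round(1))
        e=w[1]-w[0],w[2]-w[1]; print([ (np.linalg.norm(x).round(1),np.degrees(np.arctan2(x[1],x[0])).round(2)) for x in e])
```

```text
bar 0.63 1635 [[437.29998779296875, 287.6000061035156], [452.70001220703125, 188.3000030517578], [474.29998779296875, 191.6999969482422], [458.8999938964844, 290.8999938964844]] [[462.8, -290.1], [644.7, -319.1], [639.4, -358.3], [457.9, -328.3]] [ 551.2 -323.9]
[(np.float64(184.3), np.float64(-9.07)), (np.float64(39.6), np.float64(-97.67))]
tray 0.71 6939 [[283.79998779296875, 205.10000610351562], [348.29998779296875, 203.6999969482422], [350.70001220703125, 314.3999938964844], [286.20001220703125, 315.79998779296875]] [[629.5, -0.5], [636.0, -134.9], [408.2, -144.3], [401.5, -14.1]] [518.8 -73.4]
[(np.float64(134.6), np.float64(-87.22)), (np.float64(227.9), np.float64(-177.62))]
```

The top view shows the casting under the right-hand bar, around (458,240). The tray is at (317,261) and the empty stand's bar at (203,262). The scene view agrees. Next I'll refine the poses by silhouette fit.

```bash
cat >> h.py <<'E'
from scipy.optimize import minimize
def box(x0,x1,y0,y1,z0,z1): return np.array([[x,y,z] for x in(x0,x1) for y in(y0,y1) for z in(z0,z1)],float)
BAR=[box(-90,90,-10,10,0,20),box(-90,-82,-16,16,0,26),box(82,90,-16,16,0,26),box(-30,30,-8,8,20,59)]
TRAY=[box(-114,114,-64,64,0,18)]
def sil(c,parts,x,y,z,a,s=4):
    K,t,r,_=P(c); im=np.zeros((480*s,640*s),np.uint8)
    for p in parts:
        w=R.from_euler("z",a).apply(p)+[x,y,z]; v=r.inv().apply(w-t)*[1,-1,-1]
        uv=(v@K.T); uv=uv[:,:2]/uv[:,2:]
        cv2.fillConvexPoly(im,cv2.convexHull(((uv+.5)*s).astype(np.int32)),255)
    return cv2.resize(im,(640,480),interpolation=cv2.INTER_AREA)/255.
def fit(c,m,parts,x,y,z,a):
    m=cv2.GaussianBlur(m.astype(float),(0,0),1)
    f=lambda p: np.abs(cv2.GaussianBlur(sil(c,parts,p[0]*10,p[1]*10,z,p[2]/10),(0,0),1)-m).sum()
    x0=np.array([x/10,y/10,a*10]); S=np.vstack([x0,x0+[1,0,0],x0+[0,1,0],x0+[0,0,1]])
    o=minimize(f,x0,method="Nelder-Mead",options=dict(initial_simplex=S,xatol=.003,fatol=.1))
    return (o.x*[10,10,5.7296]).round(1),round(o.fun),m.sum().round()
E
python3 - <<'E'
from h import *
for c in("top","scene"):
    im=cams.get_image(c)
    for q,pt,g in(("bar",BAR,(550,-323,110,-.12)),("tray",TRAY,(516,-70,0,-.03))):
        d=[d for d in cams.masks_of(c,q)]
        for k in d[:2]: print(c,q,k["confidence"],fit(c,k["pixels"],pt,*g))
im=cams.get_image("top"); cv2.imwrite("pics/c.png",cv2.resize(im[175:325,270:490,::-1],None,fx=3.6,fy=3.6,interpolation=cv2.INTER_CUBIC))
E
```

```text
top bar 0.97 (array([ 551.2, -325.1,   -9.1]), 134, np.float64(1639.0))
top tray 0.68 (array([519.6, -72.9,   3. ]), 263, np.float64(6677.0))
scene bar 0.79 (array([ 549.2, -326.8,   -9.8]), 218, np.float64(1362.0))
```

View pics/c.png

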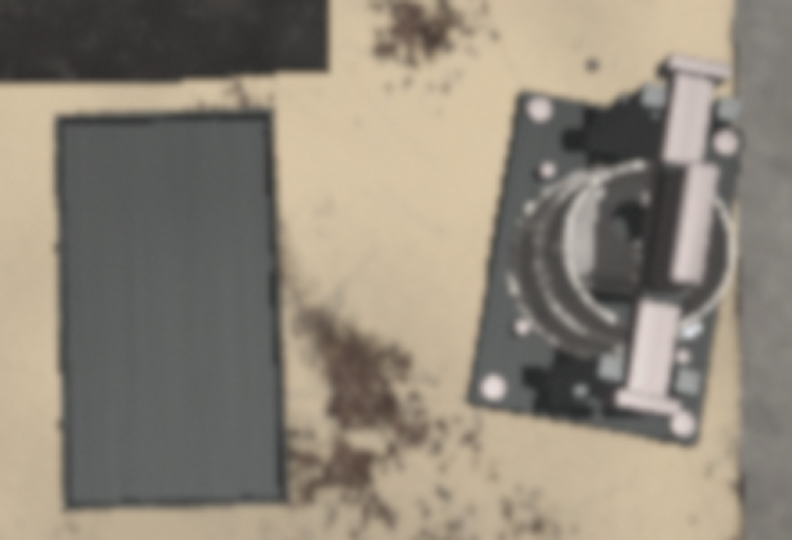

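The crop shows the tray outline with corners at (57,117), (271,112), (287,500) and (66,506). The bar lies in its brackets over the cup with the plate in the middle, consistent with the fit.

```bash
cat >> h.py <<'E'
def go(x,y,z,yaw):
    s=readout.observe(); r=rot(s["eef_rot"]); t=R.from_euler("z",yaw,degrees=True)*R.from_euler("x",180,degrees=True)
    print("rows:",r.inv().apply(np.array([x,y,z])-s["eef_pos"]).round(1),(r.inv()*t).as_rotvec().round(3),"clock",s["clock"])
E
python3 - <<'E'
from h import *
w=np.array([ray("top",270+u/3.6,175+v/3.6,18)[:2] for u,v in((57,117),(271,112),(287,500),(66,506))])
print(w.round(1).tolist(),w.mean(0)); 
for a,b in((3,0),(2,1)): e=w[b]-w[a]; print(np.linalg.norm(e),np.degrees(np.arctan2(e[1],e[0])))
go(551,-325,220,-9.1)
E
```

```text
[[624.4, -4.9], [630.6, -128.6], [409.1, -142.2], [402.0, -18.4]] [516.53992595 -73.5146384 ]
222.78219025734072 3.4741396978054184
221.9363293431928 3.5203617948008556
rows: [448.6 -68.9  19.3] [0.   0.   0.42] clock 1.0
```

```bash
python3 -m crank '448.6 -68.9 19.3 0 0 0.42 -1; 448.6 -68.9 19.3 0 0 0.42 -1; 448.6 -68.9 19.3 0 0 0.42 -1; 448.6 -68.9 19.3 0 0 0.42 -1; 448.6 -68.9 19.3 0 0 0.42 -1' 40; python3 -c "
from h import *
go(551,-325,220,-9.1)"
```

```text
clock: 1.42
eef_pos: [315.6, -428.4, 231.1]
eef_rot: [0.0, 0.997, -0.082, 0.0]
wrist_force: [1.0, -1.0, 0.0]
width: 85.0
grip_force: 0.0
rows: [ 215.4 -140.3   11.1] [ 0.001 -0.    -0.004] clock 1.4167
```

```bash
python3 -m crank '215 -140 11 0 0 0 -1; 215 -140 11 0 0 0 -1; 215 -140 11 0 0 0 -1; 215 -140 11 0 0 0 -1; 215 -140 11 0 0 0 -1';python3 -m crank '0 0 0 0 0 0 -1; 0 0 0 0 0 0 -1';  python3 -c "
from h import *
go(551,-325,220,-9.1)
im=cams.get_image('top'); cv2.imwrite('pics/d.png',cv2.resize(im[150:330,370:570,::-1],None,fx=3.2,fy=3.2,interpolation=cv2.INTER_CUBIC))"
```

```text
clock: 1.83
eef_pos: [506.4, -343.4, 222.1]
eef_rot: [0.0, 0.997, -0.079, 0.0]
wrist_force: [0.2, -1.4, 0.2]
width: 85.5
grip_force: 0.0
clock: 2.0
eef_pos: [506.2, -342.9, 220.8]
eef_rot: [-0.0, 0.997, -0.077, -0.001]
wrist_force: [-0.4, 0.3, -0.5]
width: 85.5
grip_force: 0.0
rows: [ 41.5 -24.6   0.8] [-0.001  0.002  0.004] clock 2.0
```

```bash
python3 -m crank '41.5 -24.6 1 0 0 0.004 -1; 41.5 -24.6 1 0 0 0.004 -1; 41.5 -24.6 1 0 0 0.004 -1; 41.5 -24.6 20 0 0 0.004 -1; 41.5 -24.6 40 0 0 0.004 -1'; python3 -c "
from h import *
go(551,-325,145,-9.1)
im=cams.get_image('scene'); cv2.imwrite('pics/d.png',cv2.resize(im[100:260,290:490,::-1],None,fx=3.6,fy=3.6,interpolation=cv2.INTER_CUBIC))"
```

```text
clock: 2.47
eef_pos: [549.3, -329.2, 184.9]
eef_rot: [0.002, 0.997, -0.082, 0.002]
wrist_force: [0.4, -0.6, -0.1]
width: 85.8
grip_force: 0.0
rows: [ 0.8 -4.6 39.9] [ 0.004 -0.005 -0.006] clock 2.4667
```

View pics/d.png

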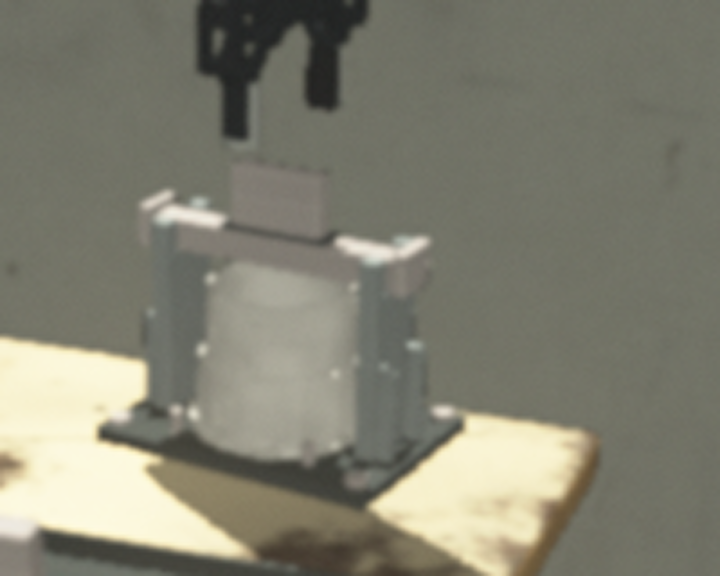

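The open fingers straddle the plate: pads at (237,135) and (322,105), plate at (280,195) in the crop. I'll let the arm settle, then descend.

```bash
python3 -m crank '0 0 10 0 0 0 -1; 0 0 10 0 0 0 -1; 0 0 10 0 0 0 -1; 0 0 10 0 0 0 -1'; python3 -c "
from h import *
go(551,-325,145,-9.1)"
```

```text
clock: 2.85
eef_pos: [549.5, -327.7, 173.7]
eef_rot: [0.001, 0.997, -0.082, 0.001]
wrist_force: [0.1, 0.3, -0.4]
width: 85.6
grip_force: 0.0
rows: [ 1.  -3.  28.7] [ 0.001 -0.002 -0.005] clock 2.85
```

```bash
python3 -m crank '1 -3 10 0 0 -0.005 -1; 1 -3 20 0 0 -0.005 -1; 1 -3 28.5 0 0 -0.005 -1; 1 -3 28.5 0 0 -0.005 -1; 1 -3 28.5 0 0 -0.005 -1'; python3 -c "
from h import *
go(551,-325,145,-9.1)
im=cams.get_image('top'); cv2.imwrite('pics/e.png',cv2.resize(im[150:330,370:570,::-1],None,fx=3.2,fy=3.2,interpolation=cv2.INTER_CUBIC))"
```

```text
clock: 3.27
eef_pos: [550.2, -323.4, 141.8]
eef_rot: [-0.001, 0.997, -0.079, -0.001]
wrist_force: [-0.4, 0.5, 0.6]
width: 85.2
grip_force: 0.0
rows: [ 1.1  1.4 -3.2] [-0.001  0.003  0.001] clock 3.2667
```

```bash
python3 -m crank '0 0 0 0 0 0 0.3; 0 0 0 0 0 0 0.3; 0 0 0 0 0 0 0.3; 0 0 0 0 0 0 0.3; 0 0 0 0 0 0 0.3' 20; python3 -c "
from h import *
go(551,-325,145,-9.1)"
```

```text
clock: 3.73
eef_pos: [551.1, -324.2, 143.9]
eef_rot: [0.0, 0.997, -0.079, 0.0]
wrist_force: [0.0, -0.0, 0.4]
width: 30.0
grip_force: 0.0
rows: [ 0.1  0.8 -1.1] [ 0.    -0.001  0.001] clock 3.7333
```

```bash
python3 -m crank '0 0 0 0 0 0 0.5; 0 0 0 0 0 0 0.5; 0 0 0 0 0 0 0.5' 20; python3 -m crank '0 0 0 0 0 0 0.7; 0 0 0 0 0 0 0.7; 0 0 0 0 0 0 0.7' 20;  python3 -c "
from h import *
im=cams.get_image('scene'); cv2.imwrite('pics/f.png',cv2.resize(im[100:260,290:490,::-1],None,fx=3.6,fy=3.6,interpolation=cv2.INTER_CUBIC))"
```

```text
clock: 3.98
eef_pos: [550.9, -324.1, 143.6]
eef_rot: [0.0, 0.997, -0.079, 0.0]
wrist_force: [0.8, 0.0, -0.9]
width: 21.2
grip_force: 0.0
clock: 4.23
eef_pos: [551.0, -323.9, 143.7]
eef_rot: [-0.0, 0.997, -0.079, 0.0]
wrist_force: [0.3, 0.7, 1.0]
width: 15.4
grip_force: 24.7
```

View pics/f.png

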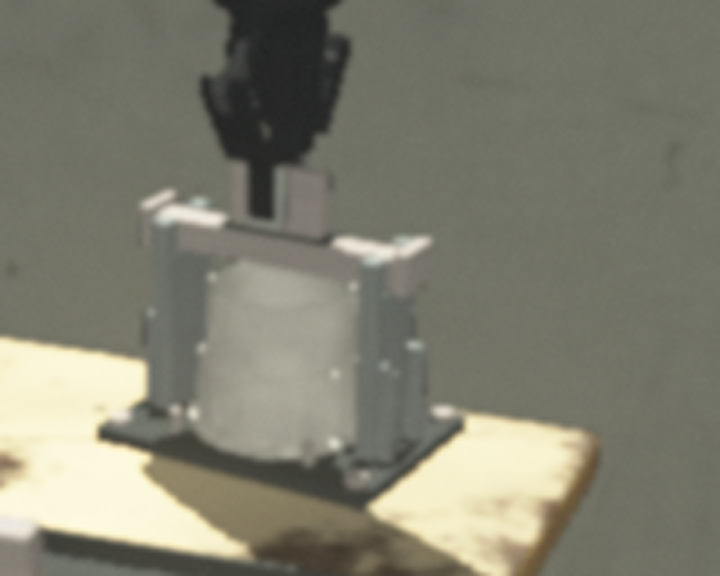

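The fingers grip the plate, with the pad at about (266,190) in the crop against a plate centre of 280. That is a few mm off along the bar, with no side load, so it's acceptable. I'll firm up the grip and lift.

```bash
python3 -m crank '0 0 0 0 0 0 1; 0 0 0 0 0 0 1; 0 0 0 0 0 0 1; 0 0 -4 0 0 0 1; 0 0 -8 0 0 0 1' 90; python3 -m crank '0 0 -8 0 0 0 1; 0 0 -16 0 0 0 1; 0 0 -24 0 0 0 1; 0 0 -32 0 0 0 1; 0 0 -40 0 0 0 1'; python3 -c "
from h import *
go(551,-325,210,-9.1)
im=cams.get_image('scene'); cv2.imwrite('pics/g.png',cv2.resize(im[80:260,290:490,::-1],None,fx=3.3,fy=3.3,interpolation=cv2.INTER_CUBIC))"
```

```text
clock: 4.7
eef_pos: [550.0, -323.7, 150.0]
eef_rot: [-0.001, 0.997, -0.079, -0.002]
wrist_force: [-0.5, -0.7, -3.6]
width: 14.6
grip_force: 87.6
clock: 5.12
eef_pos: [551.1, -324.3, 192.9]
eef_rot: [0.0, 0.997, -0.079, 0.0]
wrist_force: [-0.3, -0.3, -4.4]
width: 14.7
grip_force: 87.7
rows: [  0.1   0.7 -17.1] [ 0.    -0.001  0.001] clock 5.1167
```

View pics/g.png

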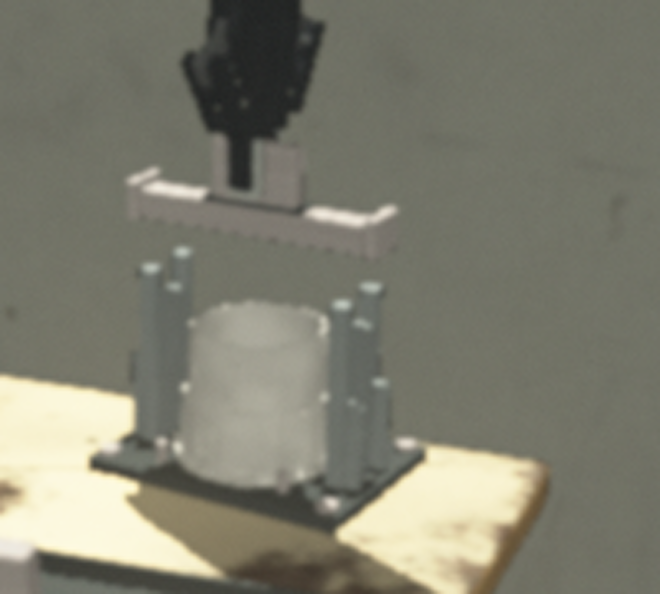

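The bar is level and clear of both brackets: ends at (145,190) and (385,225), cheek tops below 250. The casting hasn't moved.

```bash
python3 -m crank '0 0 -12 0 0 0 1; 0 0 -20 0 0 0 1; 0 0 -20 0 0 0 1'
python3 - <<'E'
from h import *
s=readout.observe(); z=s["eef_pos"][2]-143.8+110; print(s["eef_pos"])
for c in("scene","top"):
    cams.get_image(c)
    for d in cams.masks_of(c,"bar")[:1]: print(c,d["confidence"],fit(c,d["pixels"],BAR,551,-324,z,-.158))
    for d in cams.pinpoint(c,"bar")[:1]: print(d["confidence"],toworld(c,d["centre"]).round(1))
go(517,-73,213,3.3)
E
```

```text
clock: 5.42
eef_pos: [551.9, -324.9, 214.6]
eef_rot: [0.001, 0.997, -0.079, 0.002]
wrist_force: [1.4, 0.4, -3.6]
width: 15.0
grip_force: 87.7
[ 551.92965657 -324.86985267  214.56507227]
scene 0.6 (array([ 550.2, -329.2,   -9.8]), 318, np.float64(1374.0))
0.55 [ 546.8 -321.   182.1]
top 0.8 (array([ 551.2, -325. ,   -9.4]), 885, np.float64(1210.0))
0.73 [ 551.9 -323.2  178.3]
rows: [ -72.7 -242.5   -2.1] [-0.001  0.001 -0.216] clock 5.7167
```

```bash
for i in 1; do python3 -m crank '-14 -48 -2 0 0 -0.05 1; -21 -73 -2 0 0 -0.1 1; -31 -107 -2 0 0 -0.15 1; -41 -141 -2 0 0 -0.2 1; -50 -172 -2 0 0 -0.216 1'; done; python3 -c "
from h import *
go(519,-72,213,3.3)"
```

```text
clock: 6.13
eef_pos: [527.8, -144.4, 213.0]
eef_rot: [-0.001, 1.0, 0.03, -0.0]
wrist_force: [1.0, -0.4, -4.3]
width: 14.8
grip_force: 88.7
rows: [ -4.4 -72.8   0. ] [-0.001  0.001  0.002] clock 6.1333
```

```bash
python3 -m crank '-2 -30 0 0 0 0 1; -4 -55 0 0 0 0 1; -4.4 -70 0 0 0 0 1; -4.4 -73 0 0 0 0 1; -4.4 -73 0 0 0 0 1'; python3 -m crank '0 0 0 0 0 0 1; 0 0 0 0 0 0 1'
python3 - <<'E'
from h import *
go(519,-72,213,3.3)
s=readout.observe(); z=s["eef_pos"][2]-143.8+110
for c in("scene","top"):
    im=cams.get_image(c)
    for d in cams.masks_of(c,"bar")[:2]: print(c,d["confidence"],fit(c,d["pixels"],BAR,517,-72,z,.058))
    for d in cams.pinpoint(c,"bar")[:2]: print(d["confidence"],toworld(c,d["centre"]).round(1))
cv2.imwrite("pics/t.png",cv2.resize(im[170:350,240:440,::-1],None,fx=3.2,fy=3.2,interpolation=cv2.INTER_CUBIC))
E
```

```text
clock: 6.55
eef_pos: [519.8, -72.8, 213.3]
eef_rot: [0.0, 1.0, 0.03, -0.0]
wrist_force: [-0.5, -0.2, -3.3]
width: 14.9
grip_force: 88.6
clock: 6.72
eef_pos: [520.1, -74.8, 213.3]
eef_rot: [0.0, 1.0, 0.028, -0.0]
wrist_force: [-0.3, 0.2, -4.1]
width: 14.9
grip_force: 88.6
rows: [-0.9 -2.9  0.3] [ 0.001  0.    -0.001] clock 6.7167
scene 0.58 (array([518.2, -78.8,   2.7]), 473, np.float64(2136.0))
0.75 [513.5 -69.4 181.1]
```

View pics/t.png

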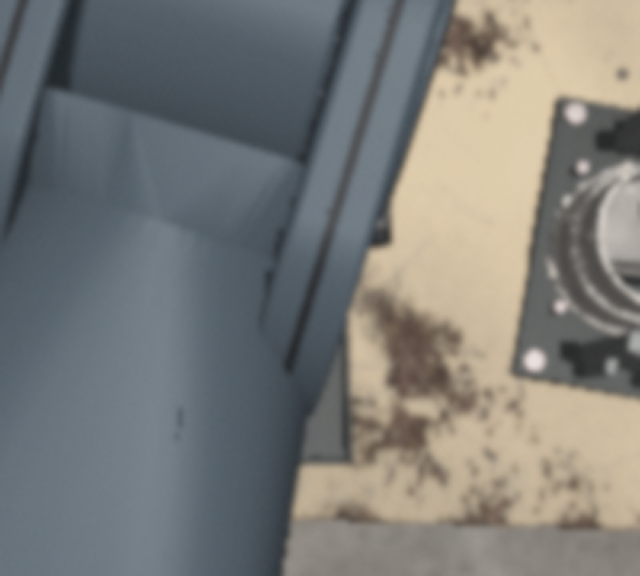

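The arm hides the tray from above, but the TCP sits over the tray centre. I'll lower the bar.

```bash
python3 -m crank '-0.9 -1 25 0 0 0 1; -0.9 -2 55 0 0 0 1; -0.9 -2 85 0 0 0 1; -0.9 -2 110 0 0 0 1; -0.9 -2 130 0 0 0 1'; python3 -m crank '0 0 8 0 0 0 1; 0 0 14 0 0 0 1; 0 0 18 0 0 0 1; 0 0 18 0 0 0 1; 0 0 18 0 0 0 1'
python3 - <<'E'
from h import *
go(519,-72,38,3.3)
im=cams.get_image("scene"); cv2.imwrite("pics/s.png",cv2.resize(im[180:320,190:420,::-1],None,fx=3.4,fy=3.4,interpolation=cv2.INTER_CUBIC))
E
```

```text
clock: 7.43
eef_pos: [517.7, -71.7, 80.9]
eef_rot: [-0.0, 1.0, 0.029, -0.001]
wrist_force: [-0.4, -0.9, -4.9]
width: 14.9
grip_force: 88.8
clock: 7.85
eef_pos: [520.1, -72.2, 67.1]
eef_rot: [0.0, 1.0, 0.029, 0.001]
wrist_force: [-0.1, 0.7, -4.0]
width: 14.8
grip_force: 88.6
rows: [-1.2 -0.3 29.1] [ 0.001 -0.002  0.   ] clock 7.85
```

View pics/s.png

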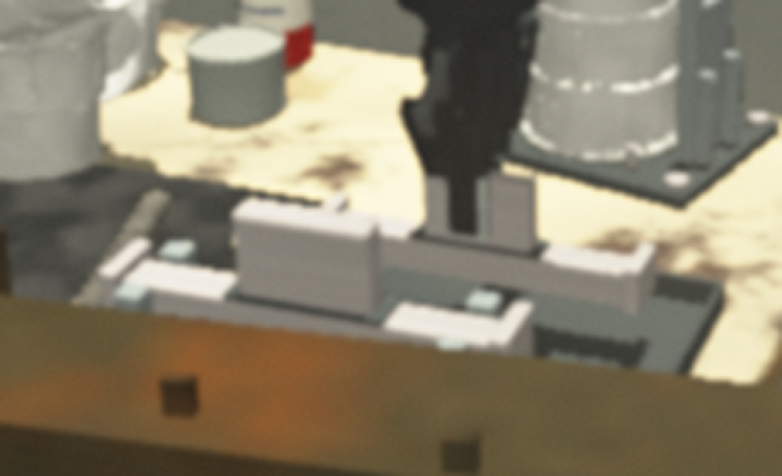

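The bar hangs level over the tray, with its near end at (645,270) inside the tray's end wall at about (700,310). The last part goes slowly.

```bash
python3 -m crank '-1 0 8 0 0 0 1; -1 0 16 0 0 0 1; -1 0 22 0 0 0 1; -1 0 25 0 0 0 1; -1 0 25 0 0 0 1'; python3 -m crank '0 0 1 0 0 0 1; 0 0 2 0 0 0 1; 0 0 2 0 0 0 1';python3 -m crank '0 0 1 0 0 0 1; 0 0 1 0 0 0 1; 0 0 1 0 0 0 1'
```

```text
clock: 8.32
eef_pos: [516.7, -71.5, 38.8]
eef_rot: [-0.0, 1.0, 0.029, -0.002]
wrist_force: [-0.9, 0.2, -4.1]
width: 15.1
grip_force: 88.6
clock: 8.57
eef_pos: [518.2, -71.9, 38.7]
eef_rot: [0.0, 1.0, 0.029, 0.0]
wrist_force: [0.3, -0.3, -3.4]
width: 14.9
grip_force: 88.6
clock: 8.82
eef_pos: [518.2, -72.0, 37.8]
eef_rot: [0.0, 1.0, 0.029, 0.0]
wrist_force: [0.9, -0.1, -4.1]
width: 14.6
grip_force: 88.8
```

```bash
python3 -m crank '0 0 0.7 0 0 0 1; 0 0 0.7 0 0 0 1; 0 0 0.7 0 0 0 1';python3 -m crank '0 0 0.7 0 0 0 1; 0 0 0.7 0 0 0 1; 0 0 0.7 0 0 0 1'
```

```text
clock: 9.07
eef_pos: [518.3, -71.9, 37.8]
eef_rot: [0.0, 1.0, 0.029, 0.0]
wrist_force: [-1.0, 0.6, 1.9]
width: 14.9
grip_force: 89.7
clock: 9.32
eef_pos: [518.3, -71.9, 37.8]
eef_rot: [0.0, 1.0, 0.029, 0.0]
wrist_force: [-3.7, 1.1, 5.0]
width: 15.1
grip_force: 90.4
```

The bar is touching the tray floor. Releasing.

```bash
python3 -m crank '0 0 0 0 0 0 0.5; 0 0 0 0 0 0 0.5; 0 0 0 0 0 0 0.3; 0 0 0 0 0 0 0; 0 0 0 0 0 0 0' 20; python3 -m crank '0 0 -8 0 0 0 0; 0 0 -25 0 0 0 0; 0 0 -50 0 0 0 0; 0 0 -85 0 0 0 0; 0 0 -120 0 0 0 0';  python3 -m crank '0 0 -40 0 0 0 0; 0 40 -80 0 0 0 0; 0 80 -100 0 0 0 0; 0 120 -100 0 0 0 0; 0 160 -100 0 0 0 0'; python3 -m crank '0 40 0 0 0 0 0; 0 80 0 0 0 0 0; 0 100 0 0 0 0 0; 0 100 0 0 0 0 0; 0 100 0 0 0 0 0'
python3 - <<'E'
from h import *
im=cams.get_image("top"); cv2.imwrite("pics/v.png",cv2.resize(im[175:335,180:500,::-1],None,fx=2.5,fy=2.5,interpolation=cv2.INTER_CUBIC))
for d in cams.masks_of("top","bar")[:2]: print(d["confidence"],fit("top",d["pixels"],BAR,517,-72,4,.058))
for d in cams.pinpoint("top","bar"): print(d["confidence"],toworld("top",d["centre"]).round(1))
E
```

```text
clock: 9.73
eef_pos: [518.1, -71.9, 36.1]
eef_rot: [0.0, 1.0, 0.029, 0.0]
wrist_force: [-0.3, -0.3, 0.3]
width: 42.8
grip_force: 0.0
clock: 10.15
eef_pos: [517.0, -71.6, 156.9]
eef_rot: [-0.0, 1.0, 0.029, -0.001]
wrist_force: [0.1, -0.4, 0.2]
width: 42.7
grip_force: 0.0
clock: 10.57
eef_pos: [528.0, -221.2, 260.3]
eef_rot: [0.002, 1.0, 0.03, 0.003]
wrist_force: [0.7, -0.0, -0.5]
width: 42.8
grip_force: 0.0
clock: 10.98
eef_pos: [531.9, -320.5, 255.4]
eef_rot: [-0.0, 1.0, 0.028, -0.0]
wrist_force: [-0.2, 0.2, -0.7]
width: 42.5
grip_force: 0.0
0.66 (array([518.4, -74.3,   3.1]), 107, np.float64(863.0))
0.97 [518.8 -73.    5.1]
```

View pics/v.png

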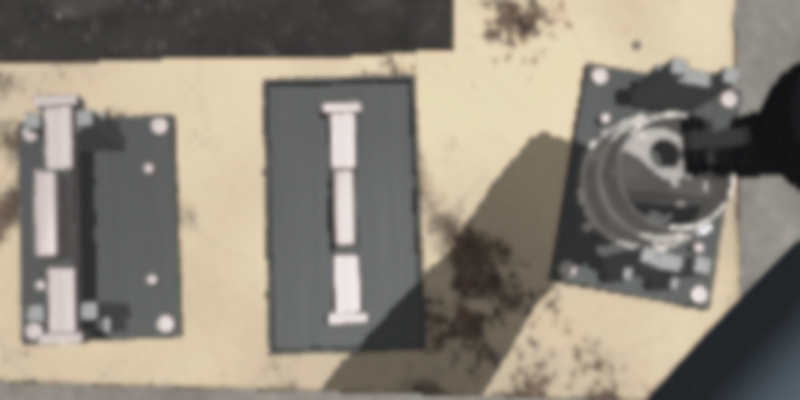

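The bar lies flat in the middle of the tray, from (342,105) to (348,320), with its plate up. The casting and the spare bar are where they were. The gripper hangs clear above the stand.

```bash
python3 -m crank '0 0 0 0 0 0 0; 0 0 0 0 0 0 0; 0 0 0 0 0 0 0'; python3 -c "
from plant import arm
print(arm.sign_off())"
```

```text
clock: 11.38
eef_pos: [532.6, -318.3, 256.1]
eef_rot: [0.0, 1.0, 0.03, 0.0]
wrist_force: [0.2, -0.1, -0.0]
width: 42.6
grip_force: 0.0
the job is handed in; nothing more can be done
None
```

The bar from the casting's stand now lies flat on the tray floor, grip plate up and released; the casting and the spare bar were left alone, and I handed the job in at 11.4 s.

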